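# Shut the classroom down at the teacher's desk

## Task

Shut the classroom equipment down from the desk in its proper order: with the fingertips, lightly press down the raised, dotted end of the rocker on the round switch, then on the oblong switch, then on the square switch, each until it is fully over, and let each rocker stay so. Do not press a switch before its turn, push hard, or pick up or shift the switches, and leave the padlock, the cup and the clipboard where they are.

Things in the scene. Friction and masses are not known exactly. Their poses are not given: they have to be found in the camera images.
- round: The projector switch, loose on the desk, 0.35 kg: white plastic round disc base, 104 mm across, 16 mm high, carrying a grey see-saw rocker plate. Origin: centre of the underside; z up. The rocker runs along the base's x; its raised end, marked with a flat black dot 12 mm across, lies towards the base's -x. It may face any way on the desk.
- round_press (a point): The spot to press on the round switch: on the rocker's top face at its dotted end, 26 mm from the pivot and 6 mm inside the end edge. Moves with the rocker: about 43 mm above the desk at the start, about 30 mm when pressed over.
- round_rocker (a joint): Tilt of the round switch's rocker (plate 64 mm long, 44 wide, 6 thick; pivot 31 mm above the desk on soft rubber that yields 1 mm per 2 N, up to 6 mm, and springs back): 0 rad with the dotted end up, edge 45 mm above the desk (start); 0.5 rad with it fully down on its stop, edge at 29 mm. No spring: it stays where it is left. 1 to 4 N on the dotted end moves it.
- oblong: The loudspeaker switch, loose on the desk, 0.35 kg: white plastic oblong base, 140 mm long (its x) by 66 mm wide (its y), 16 mm high, carrying a grey see-saw rocker plate. Origin: centre of the underside; z up. The rocker runs along the base's x; its raised end, marked with a flat black dot 12 mm across, lies towards the base's -x. It may face any way on the desk.
- oblong_press (a point): The spot to press on the oblong switch: on the rocker's top face at its dotted end, 26 mm from the pivot and 6 mm inside the end edge. Moves with the rocker: about 43 mm above the desk at the start, about 30 mm when pressed over.
- oblong_rocker (a joint): Tilt of the oblong switch's rocker (plate 64 mm long, 44 wide, 6 thick; pivot 31 mm above the desk on soft rubber that yields 1 mm per 2 N, up to 6 mm, and springs back): 0 rad with the dotted end up, edge 45 mm above the desk (start); 0.5 rad with it fully down on its stop, edge at 29 mm. No spring: it stays where it is left. 1 to 4 N on the dotted end moves it.
- square: The ceiling-light switch, loose on the desk, 0.35 kg: white plastic square base, 90 by 90 mm, 16 mm high, carrying a grey see-saw rocker plate. Origin: centre of the underside; z up. The rocker runs along the base's x; its raised end, marked with a flat black dot 12 mm across, lies towards the base's -x. It may face any way on the desk.
- square_press (a point): The spot to press on the square switch: on the rocker's top face at its dotted end, 26 mm from the pivot and 6 mm inside the end edge. Moves with the rocker: about 43 mm above the desk at the start, about 30 mm when pressed over.
- square_rocker (a joint): Tilt of the square switch's rocker (plate 64 mm long, 44 wide, 6 thick; pivot 31 mm above the desk on soft rubber that yields 1 mm per 2 N, up to 6 mm, and springs back): 0 rad with the dotted end up, edge 45 mm above the desk (start); 0.5 rad with it fully down on its stop, edge at 29 mm. No spring: it stays where it is left. 1 to 4 N on the dotted end moves it.
- padlock: Bystander: brass padlock lying flat, body 30 by 40 by 16 mm with a steel shackle reaching 43 mm along its x. Origin: centre of the body's underside. Loose.
- cup: Bystander: green plastic stacking cup standing upright, 72 mm across the rim, 75 mm high. Origin: centre of its underside. Loose, 60 g.
- clipboard: Bystander: yellow plastic clipboard lying flat, 160 mm (x) by 230 mm (y), 4 mm thick, with a steel spring clip 18 mm high along its +y edge. Origin: centre of its underside. Loose.
Things that resemble listed ones, but are neither listed nor needed, are in the scene too. Leave any orange, purple or red look-alike of the round alone.

How it is judged (in metres and radians):
On the way, in this order (a step that is already met when the one before it is completed fails the run):
1. the round switch is pressed fully over, the others still untouched (value of joint round_rocker above 0.42 rad and value of joint each of oblong_rocker, square_rocker below 0.1 rad), for 0.1 s.
2. then the oblong switch is pressed fully over (value of joint each of round_rocker, oblong_rocker above 0.42 rad and value of joint square_rocker below 0.1 rad), for 0.1 s.
3. then the square switch is pressed fully over (value of joint each of round_rocker, oblong_rocker, square_rocker above 0.42 rad), for 0.1 s.
At the end, for the whole second after the job is handed in: All three rockers are pressed over (tilt above 0.42 of 0.5 rad); the switches stand flat within 25 mm of where they began, the padlock, cup and clipboard within 20 mm, and all is at rest (all of step 3 and angle between each of round, oblong, square's own z axis and vertical below 0.1 rad and distance of each of round, oblong, square from where it was at the start of the episode below 0.025 m and distance of each of padlock, cup, clipboard from where it was at the start of the episode below 0.02 m and linear speed of each of round, oblong, square, padlock, cup, clipboard below 0.02 m/s); the robot touches nothing.
It fails at once if the oblong switch is pressed before the round one is over (value of joint oblong_rocker above 0.15 rad and value of joint round_rocker below 0.42 rad).
It fails at once if the square switch is pressed before the other two are over (value of joint square_rocker above 0.15 rad and value of joint any of round_rocker, oblong_rocker below 0.42 rad).
It fails at once if a switch is pressed hard (above 25 N) (contact force between any of the fingers, the arm and round above 25 N or contact force between any of the fingers, the arm and oblong above 25 N or contact force between any of the fingers, the arm and square above 25 N).
It fails at once if a switch is lifted by 10 mm, tipped, or shifted by more than 25 mm (height (world z) of any of round, oblong, square above 0.01 m or angle between any of round, oblong, square's own z axis and vertical above 0.2 rad or distance of any of round, oblong, square from where it was at the start of the episode above 0.025 m).
It fails at once if the padlock, cup or clipboard is moved by more than 20 mm (distance of any of padlock, cup, clipboard from where it was at the start of the episode above 0.02 m).
It also fails if it takes over 54 s, if anything falls off the work surface, if the arm or the gripper's body presses on something with over 40 N, if the wrist force passes 120 N, or if a joint passes its speed limit or range.

## Robot

A 6-joint arm with a two-finger parallel gripper is mounted at the origin on the work surface. World frame = base frame: x ahead of the robot, y to its left, z up, the work surface at z = 0. Lengths are in mm, angles in rad, forces in N, time in s.
With the tool pointing down it reaches from about 275 to 825 mm from the base axis. Payload 4.9 kg.
Tool frame: the origin (TCP) lies at the very end of the fingers, on their centre line; the grasp point (between the pads) lies 19 mm behind it; z points along the fingers, y is the line along which they close (so a half turn about z gives the same grasp; the last joint's range is limited). The gripper opens to 85 mm and grips with 20 to 120 N. Pads are 22 mm wide; open, the fingers measure 114 mm over their backs; the gripper's body (76 mm by 85 mm) begins 54 mm behind the grasp point. The pads swing forward as they close: fully open they stand 13 mm farther back than shut.
Start: joints at [-1.396, 0.326, -0.193, 1.052, 0, 1.437], TCP at [167.166, -523.998, 231.281] pointing down, gripper open.
Joint ranges: [-2.65, 2.65], [-0.97, 1.79], [-1.3, 1.35], [-1.93, 2.1], [-1.47, 1.37], [-3.14, 3.14]. Speed limits (rad/s): [2.57, 2.57, 3.14, 3.14, 3.14, 3.14].

## Interface

Orientations are given as [roll, pitch, yaw] about the fixed x, y, z axes, in that order (R = Rz(yaw) Ry(pitch) Rx(roll)).
In Python, from bench import bot, solve_ik, imaging gives the robot as it stands. Calls block until the motion is done:
- bot.move_ptp(position, orientation): joint-space move of the TCP to a pose.
- bot.movel(position, rot=None, max_speed=150, threshold=None): straight line of the TCP; rot=None keeps the orientation; max_speed is the mean speed in mm/s. With threshold (N) it stops when the force on the tool has changed by that much, and returns True; else False.
- bot.move_j(angles): joint-space move.
- bot.grip(opening, effort=None): opening from 0.0 (shut) to 1.0 (fully open); effort is the grip in N (None keeps the last); returns when the fingers have stopped.
- bot.dwell(seconds).
- solve_ik(position, orientation): joint angles nearest the present ones, or None.
- bot.get_state(): the state.
- imaging.capture(name): name is "side" or "top" or "wrist"; returns the picture (400x640x3 uint8, blue, green, red); there is no depth.
- imaging.camera_model(name): a dict with "K" (3x3 intrinsics, pixels), "position" and "rotation" of the camera in the world. Camera axes: x right, y up, looking along -z (the intrinsics and any distortion apply to the point x, -y, -z); pixel columns grow to the right and rows downward; lengths in mm; the calibration is good to about 2 mm. A picture is of the moment at which its call begins: read the wrist's pose just before it. camera_model takes no time and is no camera call; for the wrist camera it gives the pose at the moment of the call.
A pose or a line that the arm cannot do raises bot.IKError and nothing moves.
- bot.sign_off(): hands the job in; it is judged then, once.
The state is a dict: "t": time; "qpos": joint angles; "joint_velocities": joint speeds; "effort": joint torques, N m; "tcp_pos": TCP position; "orientation": TCP orientation; "contact_force": force on the tool from outside, world axes, zero at the start; "wrist_torque": the same for the moment, N m; "opening": opening from 0.0 (shut) to 1.0 (fully open); "gripper_force": force on a finger pad.
Only numpy, scipy, OpenCV 4.12 (cv2) and the standard library are available. Lean on these libraries where they do the work, as an engineer would, in place of code of your own. Each camera call takes 0.05 s, during which the arm holds its last target. There are 200 camera calls.

## Working session

There is one attempt and no reset: what is moved stays moved. The work goes in short steps, each a Python script; the robot and the scene stay as the last script left them, time stands still between calls to the robot, and variables do not carry over. Pictures are saved under pics/ and viewed, at most 10 in all, crops included, and the job is handed in when it is done.

```bash
ls; mkdir -p pics
python3 - <<'E'
from bench import bot,imaging
import cv2
for n in("top","side"):
    cv2.imwrite(f"pics/{n}0.png",imaging.capture(n))
    m=imaging.camera_model(n);print(n,{k:(v.tolist() if hasattr(v,'tolist') else v) for k,v in m.items()})
s=bot.get_state();print(s['t'],s['orientation'],s['contact_force'])
E
```

```text
pics
top {'K': [[461.6715558924817, 0.0, 316.66328937710625], [0.0, 461.6715558924817, 200.7767164789684], [0.0, 0.0, 1.0]], 'position': [410.17197119543226, 14.665954494846964, 1091.820024402524], 'rotation': [0.15685996978025596, -0.029595404902192035, -1.567696944071679]}
side {'K': [[511.9918197233614, 0.0, 315.74315186506726], [0.0, 511.9918197233614, 195.0087245866731], [0.0, 0.0, 1.0]], 'position': [295.8424252860695, -788.9355934534929, 810.9336311178809], 'rotation': [0.8393709703320595, -0.01938231193548523, -0.2951756821161986]}
0.1 [-3.14008530e+00 -1.78751747e-04  3.08763623e-01] [-0.54295403  0.79049677 -0.02042477]
```

View pics/top0.png

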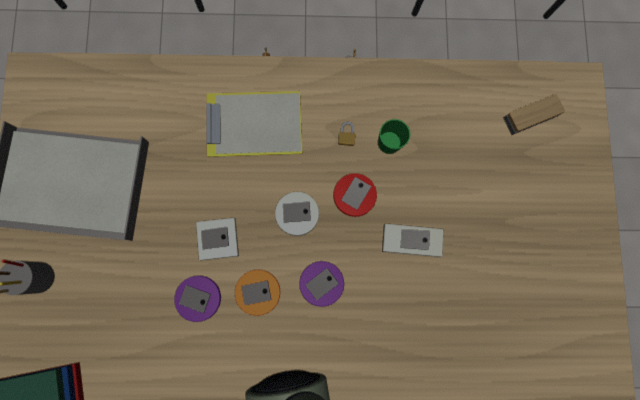

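View pics/side0.png

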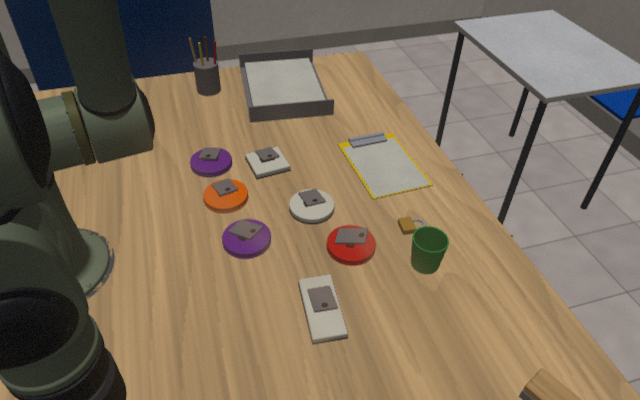

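Top view: the white round is at (297,213), the oblong at (413,240) and the square at (217,239). The round's look-alikes are red (355,195), orange (257,292), purple (198,298) and purple (322,284). By the description I choose the white disc at (297,213). Next I find the dots in both views and check a close crop.

```bash
cat > h.py <<'E'
import numpy as np,cv2
from scipy.spatial.transform import Rotation as R
from bench import bot,imaging,solve_ik
def ray(n,uv,m=None):
    m=m or imaging.camera_model(n);K=np.array(m['K']);d=np.linalg.solve(K,[*uv,1.])
    r=np.array(m['rotation']);r=r if r.ndim==2 else R.from_euler('xyz',r).as_matrix()
    return np.array(m['position']),r@[d[0],-d[1],-d[2]]
def plane(n,uv,z,m=None):
    o,d=ray(n,uv,m);return o+d*(z-o[2])/d[2]
def dot(im,c,rad):
    """darkest blob centroid, weighted, near pixel c"""
    g=cv2.cvtColor(im,cv2.COLOR_BGR2GRAY).astype(float);yy,xx=np.mgrid[:g.shape[0],:g.shape[1]]
    w=np.where(np.hypot(xx-c[0],yy-c[1])<rad,np.clip(70-g,0,None),0)
    return np.array([(w*xx).sum(),(w*yy).sum()])/w.sum()
def white(im,c,rad):
    h=cv2.cvtColor(im,cv2.COLOR_BGR2HSV);m=((h[...,1]<45)&(h[...,2]>150)).astype(np.uint8)
    mm=np.zeros_like(m);cv2.circle(mm,c,rad,1,-1)
    cs,_=cv2.findContours(m*mm,cv2.RETR_EXTERNAL,cv2.CHAIN_APPROX_NONE)
    return max(cs,key=cv2.contourArea)
E
python3 - <<'E'
from h import *
T=cv2.imread('pics/top0.png');S=cv2.imread('pics/side0.png')
for n,ct,dt,ds in(("round",(297,213),(306,211),(316,204)),("oblong",(413,240),(425,240),(325,305)),("square",(217,239),(223,237),(270,156))):
    c=cv2.minAreaRect(white(T,ct,36));b=plane('top',c[0],16)
    a=dot(T,dt,5);p=plane('top',a,43);s=dot(S,ds,6)
    v=b-p;print(n,'base',b.round(1),np.round(c[1],1),round(c[2],1),'dotpx',a.round(1),'dot',p.round(1),'yaw base+x',np.degrees(np.arctan2(v[1],v[0])).round(1),np.hypot(*v[:2]).round(1),'side',s.round(1),plane('side',s,43).round(1))
t=cv2.resize(T[180:275,185:455],None,fx=2.96,fy=2.96,interpolation=cv2.INTER_CUBIC)
s=cv2.resize(S[135:350,230:390],None,fx=2,fy=2,interpolation=cv2.INTER_CUBIC)
o=np.zeros((600,800,3),np.uint8);t=t[:280,:800];o[:t.shape[0],:t.shape[1]]=t
s=cv2.resize(s,None,fx=.72,fy=.72);o[285:285+s.shape[0],:s.shape[1]]=s
cv2.imwrite('pics/crop1.png',o)
E
```

```text
round base [504.1  29.   16. ] [0. 0.] 0.0 dotpx [305.1 210.9] dot [552.6  10.5  43. ] yaw base+x 159.1 51.9 side [314.7 200.1] [551.8  10.   43. ]
oblong base [ 461.4 -277.2   16. ] [0. 0.] 0.0 dotpx [424.6 239.6] dot [ 488.2 -263.    43. ] yaw base+x -152.1 30.3 side [323.9 304.8] [ 486.6 -263.7   43. ]
square base [447.6 239.8  16. ] [0. 0.] 0.0 dotpx [223.  236.4] dot [493.  195.7  43. ] yaw base+x 135.8 63.3 side [269.7 157.8] [490.4 185.8  43. ]
```

View pics/crop1.png

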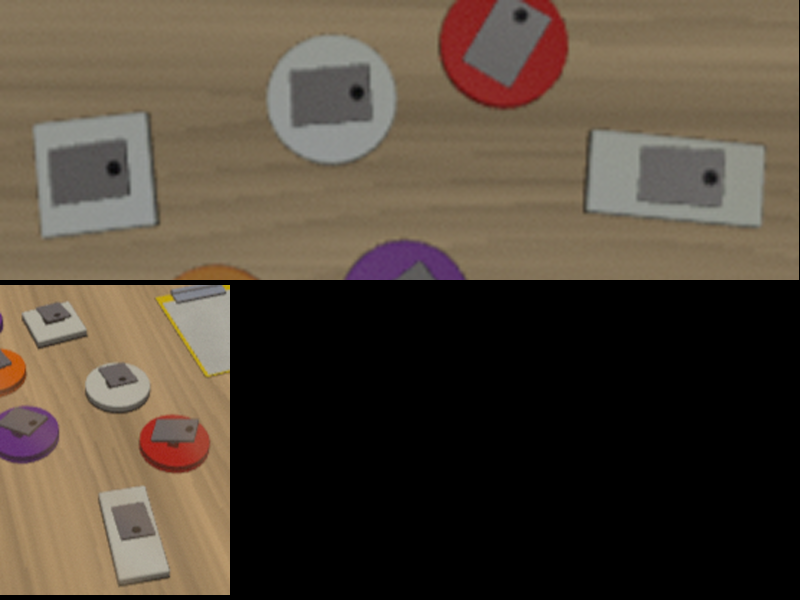

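The crop confirms it: the white disc is at (297,213), with its dot at (305,211). The oblong's dot is at (425,240) and the square's at (223,236.5), all three on the image-right (-y) end. The two views agree on the round and oblong dots to 1–2 mm. The white mask failed, so I'll redo the axes by saturation and then hover over the round.

Run:
```python
from h import *
T=cv2.imread('pics/top0.png');S=cv2.imread('pics/side0.png')
h=cv2.cvtColor(T,cv2.COLOR_BGR2HSV)
print(h[213,281],h[240,390],h[250,205],h[225,255], h[212,290])
m=(h[...,1]<50).astype(np.uint8)
m=cv2.morphologyEx(m,cv2.MORPH_OPEN,np.ones((3,3)))
out={}
for n,ct,dt in(("round",(297,213),(305,211)),("oblong",(413,240),(425,240)),("square",(217,239),(223,237))):
    cs,_=cv2.findContours(m,cv2.RETR_EXTERNAL,cv2.CHAIN_APPROX_NONE)
    c=max(cs,key=lambda c:cv2.pointPolygonTest(c,ct,True));r=cv2.minAreaRect(c)
    q=np.array([plane('top',x,16)[:2] for x in cv2.boxPoints(r)])
    e=q[1:]-q[:-1]
    a=dot(T,dt,4);p=plane('top',a,43)[:2];b=q.mean(0)
    print(n,'ctr',b.round(1),'edges',[(round(float(np.hypot(*x)),1),round(float(np.degrees(np.arctan2(x[1],x[0]))),1)) for x in e[:2]],'dot',p.round(1),'d',np.hypot(*(p-b)).round(1),'dir',np.degrees(np.arctan2(*(p-b)[::-1])).round(1))
print(plane('side',dot(S,(270,155),3),43))
bot.grip(0.0)
s=bot.get_state();print(s['t'],s['tcp_pos'],s['opening'])
```

```text
[ 48   8 151] [ 40  10 148] [ 53   7 148] [ 18  82 112] [15 11 89]
round ctr [550.3  30.5] edges [(101.6, -89.5), (101.9, -179.8)] dot [552.6  10.5] d 20.2 dir -83.5
oblong ctr [ 489.7 -242.9] edges [(66.9, -6.3), (142.9, -94.8)] dot [ 488.2 -263. ] d 20.2 dir -94.3
square ctr [490.2 214.8] edges [(92.1, -83.8), (91.2, -172.6)] dot [493.  195.7] d 19.3 dir -81.8
[491.57671582 195.42978583  43.        ]
0.8667 [ 167.17507116 -524.00651163  231.30506859] 0.0001300840756533365
```

```bash
cat >> h.py <<'E'
SW={'round':((550.3,30.5),-83.5),'oblong':((489.7,-242.9),-94.6),'square':((490.2,214.8),-82.8)}
def over(n,z):
    c,a=SW[n];a=np.radians(a);p=np.array(c)+28*np.array([np.cos(a),np.sin(a)])
    for yaw in (a,a+np.pi):
        try: bot.move_ptp([*p,z],[np.pi,0,yaw]);return p
        except bot.IKError as e: print('ik',e)
def press(n):
    p=over(n,100);bot.movel([*p,55],max_speed=80);bot.dwell(.2)
    f0=np.array(bot.get_state()['contact_force'])
    hit=bot.movel([*p,28],max_speed=12,threshold=8)
    s=bot.get_state();print(n,hit,s['tcp_pos'],np.array(s['contact_force'])-f0)
    bot.dwell(.2);bot.movel([*p,100],max_speed=80)
E
python3 - <<'E'
from h import *
press('round')
bot.move_ptp([350,-350,250],[np.pi,0,np.radians(-83.5)])
t=imaging.capture('top');s=imaging.capture('side')
o=np.hstack([cv2.resize(t[170:260,250:340],(400,400)),cv2.resize(s[170:240,275:345],(400,400))]);cv2.imwrite('pics/r1.png',o)
print(bot.get_state()['t'])
E
```

```text
round False [553.77661391   2.36455932  28.49826344] [-1.36052026 -3.74979734  6.76326532]
9.8583
```

View pics/r1.png

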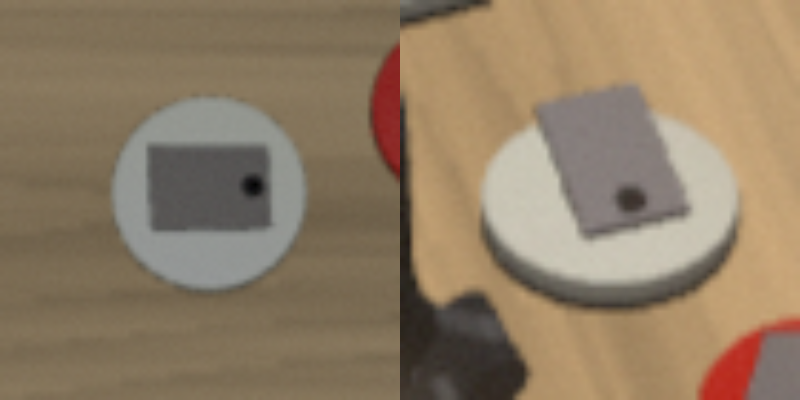

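The round switch is over: its dotted end is low in the side view, and the base is still centred at top pixel (297,213). It took about 7 N. Next is the oblong, with a check.

Run:
```python
from h import *
press('oblong')
bot.move_ptp([400,-60,280],[np.pi,0,np.radians(-83.5)])
t=imaging.capture('top');s=imaging.capture('side')
o=np.hstack([cv2.resize(t[195:285,368:458],(400,400)),cv2.resize(s[260:350,278:368],(400,400))]);cv2.imwrite('pics/o1.png',o)
print(bot.get_state()['t'])
```

```text
oblong False [ 487.72552792 -271.30338046   28.5489147 ] [-1.46642646 -2.35448722  4.66696938]
16.5167
```

View pics/o1.png

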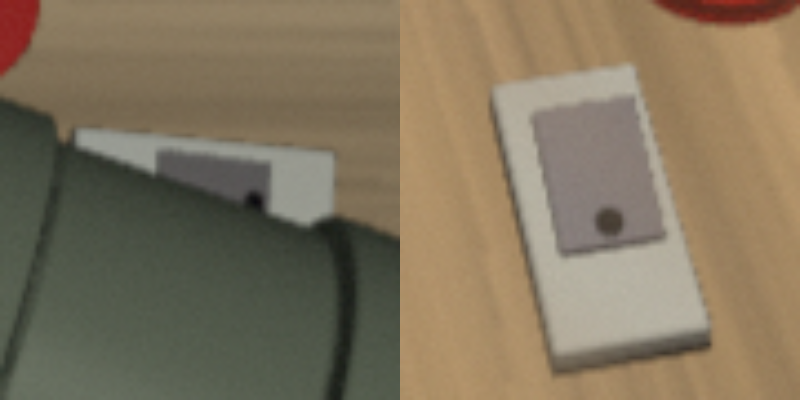

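The oblong is over: its dot dropped from row 305 to 310 in the side view, and the far end is raised. Now the square.

Run:
```python
from h import *
press('square')
bot.move_ptp([350,-450,250],[np.pi,0,np.radians(-83.5)])
t=imaging.capture('top');s=imaging.capture('side')
o=np.hstack([cv2.resize(t[160:270,180:460],(500,196)),cv2.resize(s[130:250,240:360],(300,300))[:196]]) if 0 else np.zeros((560,800,3),np.uint8)
o[:280]=cv2.resize(t[170:270,180:466],(800,280));o[280:,:280]=cv2.resize(s[130:190,240:300],(280,280));o[280:,280:560]=cv2.resize(s[170:240,275:345],(280,280))
cv2.imwrite('pics/s1.png',o)
print(bot.get_state()['t'],bot.get_state()['tcp_pos'])
```

```text
square False [493.91149697 186.81346909  28.36590843] [ 0.37116349 -3.90321807  5.28582239]
24.775 [ 350.61253058 -449.30787301  249.82120392]
```

View pics/s1.png

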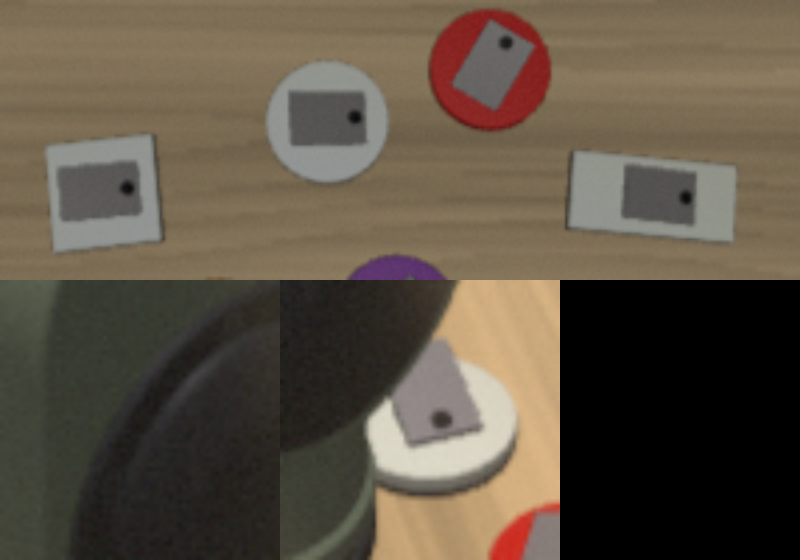

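The top view looks right for all three, but the arm hides the square in the side view. I'll move clear and check it.

Run:
```python
from h import *
bot.move_ptp([350,-150,330],[np.pi,0,np.radians(-83.5)])
s=imaging.capture('side');S=cv2.imread('pics/side0.png')
cv2.imwrite('pics/s2.png',np.hstack([cv2.resize(x[130:190,235:305],(400,343)) for x in(S,s)]))
print(bot.get_state()['t'])
```

```text
26.0083
```

View pics/s2.png

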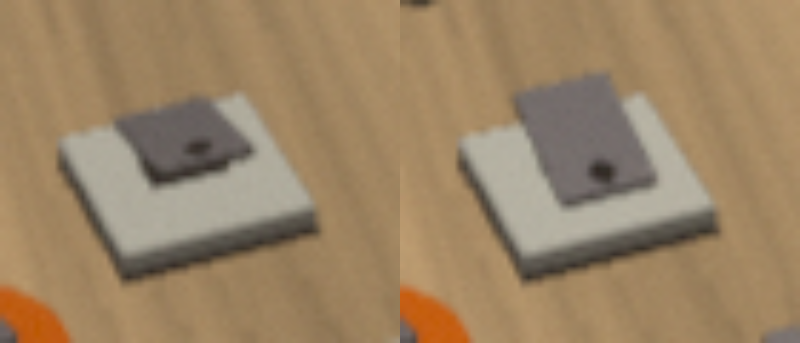

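The square is over and its base has not moved: the dot dropped from about (270,156) to (270,160) and the far end is raised. Handing in.

```bash
python3 -c "
from bench import bot
print(bot.sign_off())"
```

```text
the job is handed in; nothing more can be done
None
```

The round, oblong and square rockers were pressed over in that order with about 5–7 N each; camera views showed all three over and the bases in place, and the job is handed in (no verdict was returned).

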